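Puff the eyepiece clean with the jog lever

ROBOT

A 6-joint arm with a two-finger parallel gripper is mounted at the origin on the work surface. World frame = base frame: x ahead of the robot, y to its left, z up, the work surface at z = 0. Lengths are in m, angles in rad, forces in N, time in s.
With the tool pointing down it reaches from about 0.425 to 0.95 m from the base axis. Payload 3.5 kg.
Tool frame: the origin (TCP) lies midway between the tips of the shut fingers; the grasp point (between the pads) lies 19 mm behind it; z points along the fingers, y is the line along which they close (so a half turn about z gives the same grasp; the last joint's range is limited). The gripper opens to 85 mm and grips with 20 to 120 N. Pads are 22 mm wide; open, the fingers measure 114 mm over their backs; the gripper's body (76 mm by 85 mm) begins 54 mm behind the grasp point. The pads swing forward as they close: fully open they stand 13 mm farther back than shut.
Start: joints at [-1.411, 0.286, 1.577, -0, 1.279, -0.15], TCP at [0.206, -0.643, 0.231] pointing down, gripper open.
Joint ranges: [-2.77, 2.77], [-0.9, 2.22], [0.21, 2.48], [-1.53, 4.67], [0.24, 2.81], [-2.84, 2.84]. Speed limits (rad/s): [2.79, 2.79, 3.14, 3.14, 3.14, 3.14].

INTERFACE

Orientations are given as a unit quaternion [x, y, z, w].
In Python, from plant import ctrl gives the robot as it stands. The module is installed in compiled form; this text tells all that it offers.
- The arm moves only by the shell command python3 -m inch 'ROWS' [FORCE]. ROWS is JSON, a list of rows, each a list of 5 numbers: the closure, from 0 (fully open) to 1 (shut), then the shift along the tool's x, y, z in m, then the turn about the tool's z in degrees. A call has 1 to 5 rows; each row is the pose to reach, as a shift and turn from the pose commanded when the call began, along the tool's axes at that moment; what a row does not reach only later rows make up. A row lasts 1/12 s, in which the tool goes at most 41.7 mm and 7.16 degrees, less where a joint would pass 70% of its speed; a pose out of reach is approached as far as the arm can. A call with a gripper value outside its range is refused whole. The fingers move at their own pace and stop on an object; FORCE is the grip in N (left out, the last holds). Time passes only in rows, so rows that repeat a pose let the fingers close. It gives the time, the measured TCP pose, the force, the opening and the grip force at its end, in the units of the state.
- ctrl.get_state(): the state, without advancing time (a new reading comes with each control period).
- ctrl.read_camera(name): name is "side" or "top"; returns a dict with "pixels" (480x640x3 uint8, red, green, blue), "depth" (480x640 float32, m along the optical axis (not along the pixel's ray), 0 where there is no reading), "fx", "fy", "cx", "cy" (pixels), "xyz" and "rotation" of the camera in the world. Camera axes: x right, y down, z forward; pixel columns grow to the right and rows downward; lengths in m; the calibration is good to about 2 mm. A picture is of the moment at which its call begins.
- ctrl.sign_off(): hands the job in; it is judged then, once.
Trained networks look in a picture, given as the dict that the camera call returned (one of the last four; its "shot" number tells which), for a name from the list of things; names that differ only in an ending like _2 or _b are one class to them, and where a whole thing is asked for, a point or a joint stands for the part that bears it (a point fixed in the world has none). Each returns a list of dicts, best first, with "score" (0 to 1); they miss things now and then, are a little off and sometimes report something else, mostly with a low value. They report only what shows in the picture. A call takes as long as a camera call. They do not tell look-alikes from the thing itself.
- ctrl.spot_in(query, picture): "at" ([column, row] in pixels, amid what is visible of it).
- ctrl.tip_of(query, picture): "at" ([column, row] in pixels: a listed point, or the origin of a listed thing).
The state is a dict: "time": time; "qpos": joint angles; "dq": joint speeds; "joint_efforts": joint torques, N m; "eef_pos": TCP position; "tcp_rot": TCP orientation; "contact_force": force on the tool from outside, world axes, zero at the start; "wrist_torque": the same for the moment, N m; "opening": opening from 0.0 (shut) to 1.0 (fully open); "finger_force": force on a finger pad.
Only numpy, scipy, OpenCV 4.12 (cv2) and the standard library are available. Lean on these libraries where they do the work, as an engineer would, in place of code of your own. Each camera call takes 0.05 s, during which the arm holds its last target. There are 200 camera calls.

TASK

Blow the dust off the chrome eyepiece: tip the blower's red-knobbed, spring-centred lever well over towards the cup with the eyepiece, hold it there for at least a full second, then let it spring back upright. Never tip it towards the oily black objective in the other cup, and leave both parts standing in their cups.

Things in the scene. Friction and masses are not known exactly. Their poses are not given: they have to be found in the camera images.
- jog (a joint): Tilt of the blower's lever, rad: 0 upright (rest), positive leans to the blower's +y side, negative to -y; stops at +-0.5. The air valve is open beyond 0.30 either way. A damped spring (0.8 N m/rad, 4 to 5 N at the knob when fully over) recentres it in about 0.5 s, without overshoot, once let go. Hinge 55 mm above the counter, along the blower's x, 85 mm below the knob's centre.
- jog_knob (a point): Centre of the red lever knob: upright, round, 30 mm across, 38 mm high, on a 10 mm shaft; 140 mm above the counter at rest. z runs up the lever, y along the tilting direction, so its yaw is the blower's. Below: a blue valve box 85 (x) by 75 (y) mm, top 56 mm above the counter, on a fixed plate 110 x 380 x 12 mm; green cups 140 mm to +y and to -y, brass nozzles between (top 50 mm).
- eyepiece_mid (a point): Centre, half-way up, of the chrome eyepiece: 33 mm across, 56 mm high, stepped to a 24 mm barrel on top, loose and upright in one of the two cups (either one); its top is 74 mm above the counter. z is up along its axis.
- objective_mid (a point): Centre, half-way up, of the black objective with a thin yellow band: 33 mm across, 48 mm high, tapering upward, loose and upright in the other cup; its top is 66 mm above the counter. z is up along its axis.
Mind the look-alikes: they are no part of the job. What is shaped like the part that bears objective_mid but blue is not meant.

How it is judged:
On the way:
1. the lever is held tipped past 0.30 rad towards the cup with the eyepiece for 0.8 s (((y of eyepiece_mid in the frame of jog_knob above 0 m and value of joint jog above 0.3 rad) or (y of eyepiece_mid in the frame of jog_knob below 0 m and value of joint jog below -0.3 rad))), for 0.8 s.
At the end, for the whole second after the job is handed in: The lever is back upright and still (within 0.08 rad), and the eyepiece and the objective stand upright (within 0.2 rad) in their cups, within 15 mm of where they started (value of joint jog between -0.08 and 0.08 rad and velocity of joint jog between -0.1 and 0.1 rad/s and distance of each of eyepiece_mid, objective_mid from where it was at the start of the episode below 0.015 m and angle between each of eyepiece_mid, objective_mid's own z axis and vertical below 0.2 rad); the robot touches nothing.
It fails at once if the lever is tipped more than 0.25 rad towards the objective ((y of eyepiece_mid in the frame of jog_knob above 0 m and value of joint jog below -0.25 rad) or (y of eyepiece_mid in the frame of jog_knob below 0 m and value of joint jog above 0.25 rad)).
It fails at once if the eyepiece or the objective is moved more than 15 mm or tipped more than 0.4 rad (distance of any of eyepiece_mid, objective_mid from where it was at the start of the episode above 0.015 m or angle between any of eyepiece_mid, objective_mid's own z axis and vertical above 0.4 rad).
It also fails if it takes over 35 s, if anything falls off the work surface, if the arm or the gripper's body presses on something with over 40 N, if the wrist force passes 120 N, or if a joint passes its speed limit or range.

## Working session

There is one attempt and no reset: what is moved stays moved. The work goes in short steps, Python scripts to look and compute and a shell command to move; the robot and the scene stay as the last step left them, time stands still between calls to the robot, and variables do not carry over. Pictures are saved under pics/ and viewed, at most 10 in all, crops included, and the job is handed in when it is done.

```bash
mkdir -p pics
cat > h.py <<'E'
import numpy as np, cv2
from plant import ctrl
from scipy.spatial.transform import Rotation as R
def rot(c):
    r=np.array(c["rotation"],float)
    return r.reshape(3,3) if r.size==9 else R.from_quat(r).as_matrix()
def world(c,px,z=None):
    u,v=px; d=np.array([(u-c["cx"])/c["fx"],(v-c["cy"])/c["fy"],1.])
    o=np.array(c["xyz"]); w=rot(c)@d
    if z is None:
        D=c["depth"]; k=D[int(v)-1:int(v)+2,int(u)-1:int(u)+2]; k=k[k>0]
        return o+w*(np.median(k) if k.size else np.nan)
    return o+w*((z-o[2])/w[2])
E
python3 - <<'E'
from h import *
np.set_printoptions(precision=3,suppress=True)
print(ctrl.get_state())
for n in ("top","side"):
    c=ctrl.read_camera(n); cv2.imwrite(f"pics/{n}0.png",c["pixels"][:,:,::-1])
    print(n,c["xyz"],rot(c).tolist())
    for q,z in (("jog_knob",.14),("eyepiece_mid",.046),("objective_mid",.042)):
        for f in (ctrl.tip_of,ctrl.spot_in):
            for r in f(q,c)[:3]: print(q,f.__name__,np.round(r["at"]),round(r["score"],2),world(c,r["at"],z),world(c,r["at"]))
E
```

```text
{'time': 0.0, 'qpos': array([-1.411,  0.287,  1.578,  0.   ,  1.279, -0.15 ]), 'dq': array([-0.   , -0.001,  0.   , -0.002, -0.001,  0.   ]), 'joint_efforts': array([ -0.   , -40.598, -29.263,  -0.   ,   0.006,  -0.   ]), 'eef_pos': array([ 0.206, -0.642,  0.23 ]), 'tcp_rot': array([ 0.988,  0.154, -0.   , -0.001]), 'contact_force': array([ 0.083, -0.194,  0.519]), 'wrist_torque': array([0.062, 0.023, 0.001]), 'finger_force': 0.0, 'opening': 1.0003656703936383}
top [0.508 0.036 0.76 ] [[0.0032435577019424375, -0.9941304247660878, 0.10813962219201848], [-0.9999101892548279, -0.004630479350583324, -0.012576648415164919], [0.01300356711864166, -0.10808911700713511, -0.9940561603988024]]
jog_knob call [390. 249.] 0.94 [ 0.557 -0.068  0.14 ] [ 0.556 -0.066  0.155]
eyepiece_mid call [473. 255.] 0.61 [ 0.555 -0.216  0.046] [ 0.554 -0.206  0.075]
objective_mid call [294. 250.] 0.76 [0.564 0.067 0.042] [0.562 0.066 0.066]
objective_mid call [232. 229.] 0.55 [0.596 0.168 0.042] [0.595 0.167 0.047]
objective_mid call [231. 231.] 0.76 [0.593 0.168 0.042] [0.592 0.168 0.045]
side [ 0.363 -0.467  0.47 ] [[0.9122486513303114, -0.24060371260992322, 0.3315301669898979], [-0.40899467430720104, -0.4896750189888097, 0.7700270983326856], [-0.02292933785294904, -0.8380502546128308, -0.5451110127386851]]
jog_knob call [337. 285.] 0.71 [ 0.552 -0.096  0.14 ] [ 0.555 -0.089  0.134]
eyepiece_mid call [390. 412.] 0.83 [ 0.557 -0.213  0.046] [ 0.55  -0.222  0.061]
eyepiece_mid call [296. 277.] 0.24 [0.557 0.055 0.046] [0.556 0.051 0.049]
eyepiece_mid call [390. 414.] 0.66 [ 0.556 -0.215  0.046] [ 0.55  -0.222  0.058]
objective_mid call [295. 278.] 0.77 [0.556 0.059 0.042] [0.554 0.053 0.047]
objective_mid call [294. 245.] 0.59 [0.59  0.146 0.042] [0.594 0.157 0.035]
objective_mid call [292. 247.] 0.94 [0.585 0.141 0.042] [0.591 0.156 0.031]
```

View pics/top0.png

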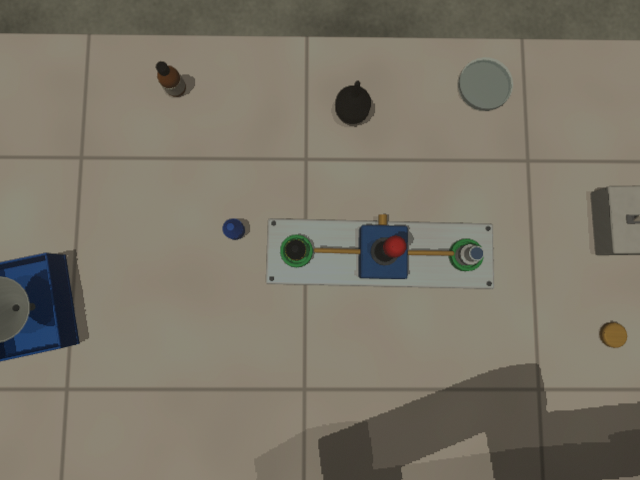

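View pics/side0.png

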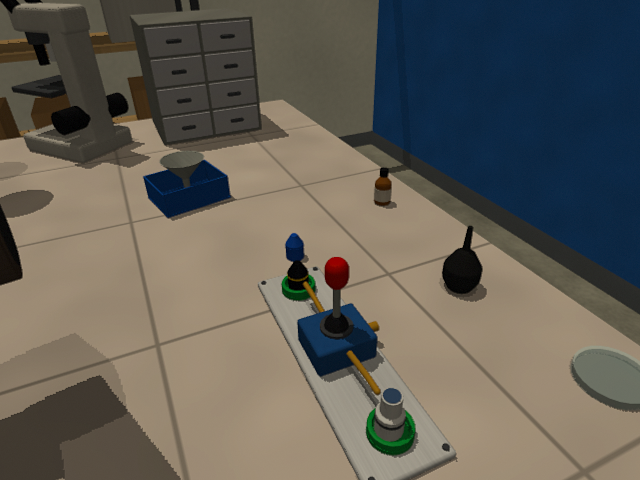

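The top view shows the knob at about (390,249). The eyepiece, chrome with a barrel, is at (473,255), towards world -y. There are two objective-shaped things: the black one in a cup at (295,250), which is the objective, and the blue one loose on the counter at (233,229), which is the look-alike. I'll confirm this in one crop.

Run:
```python
from h import *
a=cv2.imread("pics/side0.png")[220:480,240:470]; cv2.imwrite("pics/crop.png",cv2.resize(a,None,fx=2.3,fy=2.3,interpolation=cv2.INTER_CUBIC))
s=ctrl.get_state(); M=R.from_quat(s["tcp_rot"]).as_matrix()
print(M.round(3), (M.T@(np.array([.557,.0,.24])-s["eef_pos"])).round(3))
```

```text
[[ 0.952  0.305  0.   ]
 [ 0.305 -0.952 -0.   ]
 [ 0.     0.    -1.   ]] [ 0.53  -0.505 -0.009]
```

View pics/crop.png

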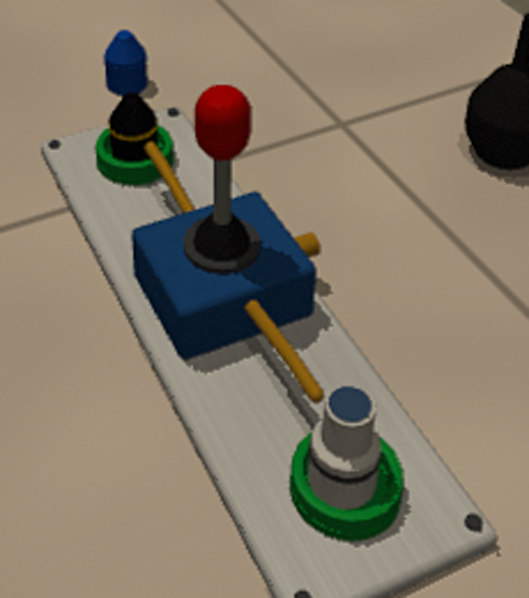

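The crop confirms it. The chrome eyepiece stands in the near cup (-y), the yellow-banded black objective in the far cup (+y), and the blue piece stands outside any cup. I'll close the fingers and push the knob from its +y side towards -y.

```bash
python3 -m inch '[[1,0.03,-0.0287,-0.01,7],[1,0.06,-0.0574,-0.01,14],[1,0.09,-0.0861,-0.01,17.7],[1,0.12,-0.115,-0.01,17.7],[1,0.15,-0.143,-0.01,17.7]]' 40
python3 -c "
from h import *
s=ctrl.get_state(); M=R.from_quat(s['tcp_rot']).as_matrix()
print(M.round(3), (M.T@(np.array([.557,.0,.24])-s['eef_pos'])).round(3))"
```

```text
time: 1.12
eef_pos: [0.3055, -0.4593, 0.2414]
tcp_rot: [1.0, -0.0, 0.0, 0.0]
contact_force: [0.8, -0.2, 0.1]
opening: 0.301
finger_force: 0.0
[[ 1. -0.  0.]
 [-0. -1. -0.]
 [ 0.  0. -1.]] [ 0.251 -0.459  0.001]
```

```bash
python3 -m inch '[[1,0.02,-0.0365,0,0],[1,0.04,-0.073,0,0],[1,0.06,-0.1095,0,0],[1,0.08,-0.146,0,0],[1,0.1,-0.1825,0,0]]'
python3 -m inch '[[1,0.02,-0.0365,0,0],[1,0.04,-0.073,0,0],[1,0.06,-0.1095,0,0],[1,0.08,-0.146,0,0],[1,0.1,-0.1825,0,0]]'
python3 -m inch '[[1,0.02,-0.0365,0,0],[1,0.03,-0.06,0,0],[1,0.03,-0.06,0,0],[1,0.03,-0.06,0,0]]'
python3 - <<'E'
from h import *
for n in ("top","side"):
    c=ctrl.read_camera(n)
    p,D=c["pixels"].astype(int),c["depth"]
    m=(p[...,0]>120)&(p[...,1]<60)&(p[...,2]<60)&(D>0)
    P=np.array([world(c,(u,v)) for v,u in zip(*np.nonzero(m))]) if m.any() else np.zeros((0,3))
    P=P[(abs(P[:,0]-.557)<.04)&(abs(P[:,1]+.07)<.05)]
    print(n,len(P),P.min(0).round(3),P.max(0).round(3))
E
```

```text
time: 1.53
eef_pos: [0.4054, -0.2766, 0.2417]
tcp_rot: [1.0, 0.0, 0.0, 0.0]
contact_force: [1.1, -0.5, -0.6]
opening: 0.002
finger_force: 0.0
time: 1.95
eef_pos: [0.5054, -0.0938, 0.2418]
tcp_rot: [1.0, 0.0, 0.001, 0.0]
contact_force: [0.2, -0.3, -0.5]
opening: 0.001
finger_force: 0.0
time: 2.28
eef_pos: [0.5349, -0.0345, 0.2413]
tcp_rot: [1.0, 0.002, -0.0, 0.0]
contact_force: [-0.2, 0.6, 0.6]
opening: -0.003
finger_force: 0.0Traceback (most recent call last):
  File "<stdin>", line 8, in <module>
    return umr_minimum(a, axis, None, out, keepdims, initial, where)
ValueError: zero-size array to reduction operation minimum which has no identity
```

```bash
python3 -m inch '[[1,0.01,-0.015,0,0],[1,0.021,-0.03,0,0],[1,0.021,-0.03,0.04,0],[1,0.021,-0.03,0.06,0]]'
python3 - <<'E'
from h import *
c=ctrl.read_camera("side"); cv2.imwrite("pics/s1.png",c["pixels"][:,:,::-1])
p,D=c["pixels"].astype(int),c["depth"]
m=(p[...,0]>90)&(p[...,1]<60)&(p[...,2]<60)&(D>0)
P=np.array([world(c,(u,v)) for v,u in zip(*np.nonzero(m))])
P=P[(abs(P[:,0]-.557)<.04)&(abs(P[:,1]+.07)<.05)]
print(len(P),P.min(0).round(3),P.max(0).round(3))
print(ctrl.get_state()["eef_pos"])
E
```

```text
time: 2.67
eef_pos: [0.5553, -0.0067, 0.1798]
tcp_rot: [1.0, -0.0, -0.0, 0.0]
contact_force: [-1.0, 0.4, -2.3]
opening: -0.002
finger_force: 0.0
198 [ 0.549 -0.089  0.151] [ 0.57  -0.068  0.159]
[ 0.55202384 -0.00637593  0.17464406]
```

View pics/s1.png

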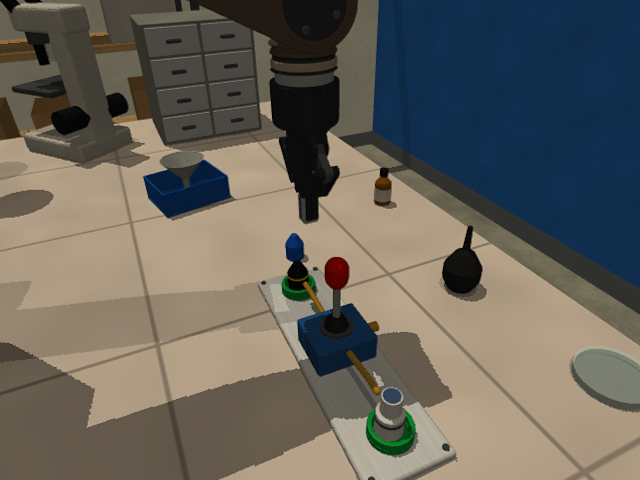

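The shut fingertips at (309,215) are clear of the knob at (337,272) on its +y side. The knob centre is at about (0.558, -0.073). Next I'll descend and approach.

```bash
python3 -m inch '[[1,0.005,0,0.03,0],[1,0.005,0,0.057,0],[1,0.005,0.01,0.057,0],[1,0.005,0.02,0.057,0],[1,0.005,0.03,0.057,0]]'
python3 -m inch '[[1,0,0.008,0,0],[1,0,0.016,0,0],[1,0,0.024,0,0],[1,0,0.024,0,0]]'
python3 -m inch '[[1,0,0.005,0,0],[1,0,0.01,0,0],[1,0,0.01,0,0]]'
```

```text
time: 3.13
eef_pos: [0.5616, -0.0379, 0.1264]
tcp_rot: [1.0, -0.0, 0.001, 0.0]
contact_force: [-1.1, -0.5, 0.6]
opening: -0.0
finger_force: 0.0
time: 3.47
eef_pos: [0.5617, -0.0614, 0.126]
tcp_rot: [1.0, -0.0, 0.002, 0.0]
contact_force: [0.4, 1.6, 1.0]
opening: -0.001
finger_force: 0.9
time: 3.72
eef_pos: [0.5611, -0.0702, 0.1248]
tcp_rot: [1.0, 0.0, 0.001, 0.0]
contact_force: [0.6, 2.0, 2.9]
opening: -0.002
finger_force: 1.5
```

```bash
cat > tilt.py <<'E'
from h import *
import sys
c=ctrl.read_camera("side"); cv2.imwrite(f"pics/{sys.argv[1]}.png",cv2.resize(c["pixels"][150:450,200:500,::-1],None,fx=2,fy=2))
p,D=c["pixels"].astype(int),c["depth"]
m=(p[...,0]>70)&(p[...,1]<50)&(p[...,2]<50)&(D>0)
P=np.array([world(c,(u,v)) for v,u in zip(*np.nonzero(m))])
P=P[(abs(P[:,0]-.557)<.04)&(abs(P[:,1]+.09)<.06)&(P[:,2]>.09)]
print(len(P),P.min(0).round(3),P.max(0).round(3),np.median(P,0).round(3))
s=ctrl.get_state();print(s["time"],s["eef_pos"],s["contact_force"])
E
python3 tilt.py t1
```

```text
554 [ 0.546 -0.116  0.122] [ 0.572 -0.093  0.157] [ 0.555 -0.109  0.148]
3.7667 [ 0.56107292 -0.06991276  0.1247204 ] [0.51821673 1.63998229 2.66355837]
```

View pics/t1.png

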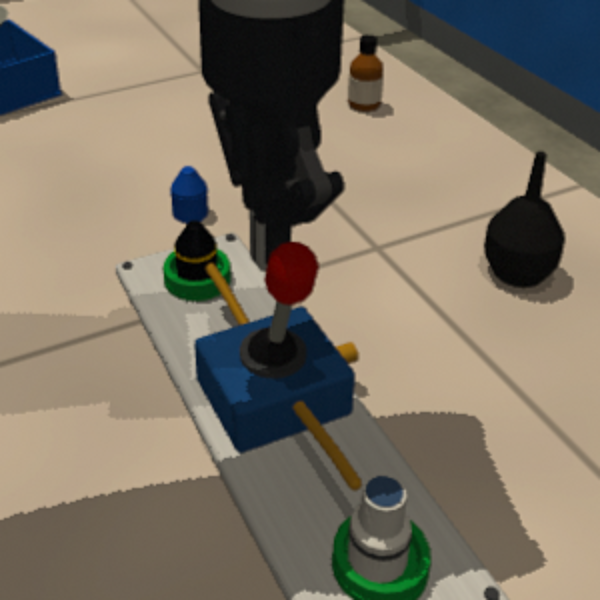

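The lever at crop (290,270) leans towards the eyepiece at roughly 0.3 rad. I'll push 9 mm more and hold.

```bash
python3 -m inch '[[1,0,0.005,0,0],[1,0,0.009,0,0],[1,0,0.009,0,0]]'; python3 tilt.py t2
```

```text
time: 4.02
eef_pos: [0.5606, -0.0788, 0.1237]
tcp_rot: [1.0, 0.0, -0.0, -0.0]
contact_force: [1.9, 3.7, 0.4]
opening: -0.001
finger_force: 1.8
553 [ 0.546 -0.125  0.121] [ 0.571 -0.101  0.154] [ 0.555 -0.118  0.145]
4.0667 [ 0.56058016 -0.07866856  0.12378457] [ 1.34721496  3.53915234 -0.58033487]
```

View pics/t2.png

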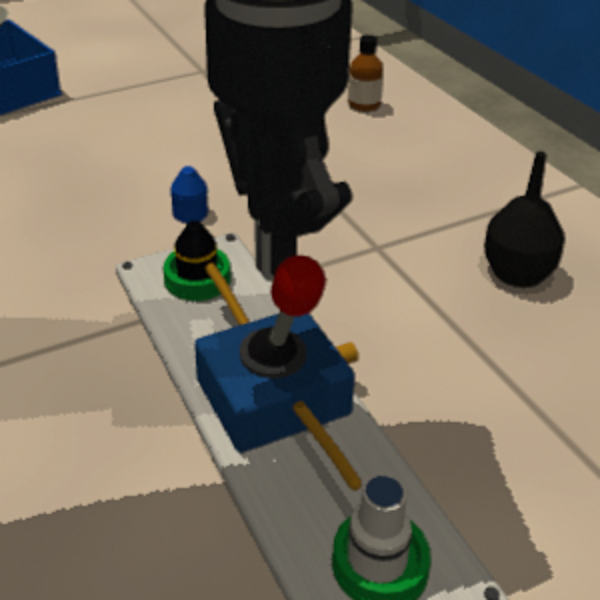

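The lever now leans clearly further, about 0.4 rad, with the knob at crop (298,285). I'll add 3 mm of margin, hold for about 1.6 s, then back off slowly to +y and lift.

```bash
python3 -m inch '[[1,0,0.003,0,0],[1,0,0.003,0,0],[1,0,0.003,0,0],[1,0,0.003,0,0],[1,0,0.003,0,0]]'
python3 -m inch '[[1,0,0,0,0],[1,0,0,0,0],[1,0,0,0,0],[1,0,0,0,0],[1,0,0,0,0]]'
python3 -m inch '[[1,0,0,0,0],[1,0,0,0,0],[1,0,0,0,0],[1,0,0,0,0],[1,0,0,0,0]]'
python3 -m inch '[[1,0,0,0,0],[1,0,0,0,0],[1,0,0,0,0],[1,0,0,0,0],[1,0,0,0,0]]'; python3 tilt.py t3
python3 -m inch '[[1,0,-0.008,0,0],[1,0,-0.016,0,0],[1,0,-0.024,0,0],[1,0,-0.032,0,0],[1,0,-0.042,0,0]]'
python3 -m inch '[[1,0,-0.012,0,0],[1,0,-0.025,0,0],[1,0,-0.03,-0.03,0],[1,0,-0.03,-0.06,0],[1,0,-0.03,-0.09,0]]'
python3 -m inch '[[1,0,0,0,0],[1,0,0,0,0],[1,0,0,0,0],[1,0,0,0,0],[1,0,0,0,0]]'; python3 tilt.py t4
```

```text
time: 4.48
eef_pos: [0.5602, -0.0814, 0.1239]
tcp_rot: [1.0, 0.0, -0.001, -0.0]
contact_force: [0.3, 4.4, -1.0]
opening: 0.001
finger_force: 1.8
time: 4.9
eef_pos: [0.5603, -0.0817, 0.1241]
tcp_rot: [1.0, 0.0, -0.001, -0.0]
contact_force: [-0.4, 3.8, -2.0]
opening: 0.0
finger_force: 1.8
time: 5.32
eef_pos: [0.5605, -0.0818, 0.1243]
tcp_rot: [1.0, 0.0, -0.0, -0.0]
contact_force: [-1.5, 4.3, 0.3]
opening: -0.002
finger_force: 1.9
time: 5.73
eef_pos: [0.5606, -0.0818, 0.1243]
tcp_rot: [1.0, 0.0, -0.0, 0.0]
contact_force: [-2.5, 4.0, -1.1]
opening: 0.0
finger_force: 1.9
553 [ 0.545 -0.128  0.12 ] [ 0.592 -0.101  0.267] [ 0.555 -0.12   0.145]
5.7833 [ 0.56063692 -0.08177463  0.12435124] [-2.25057203  4.07456398 -1.03560529]
time: 6.2
eef_pos: [0.5612, -0.0395, 0.1247]
tcp_rot: [1.0, 0.001, 0.001, 0.001]
contact_force: [-0.1, 0.0, -0.1]
opening: -0.001
finger_force: 0.0
time: 6.62
eef_pos: [0.56, -0.0082, 0.2146]
tcp_rot: [1.0, 0.001, -0.001, -0.0]
contact_force: [0.8, -0.6, -0.4]
opening: 0.003
finger_force: 0.0
time: 7.03
eef_pos: [0.5596, -0.0094, 0.2123]
tcp_rot: [1.0, 0.0, -0.002, -0.0]
contact_force: [-0.5, 0.7, -0.4]
opening: 0.004
finger_force: 0.0
543 [ 0.546 -0.09   0.125] [ 0.572 -0.066  0.16 ] [ 0.557 -0.085  0.152]
7.0833 [ 0.55977003 -0.00949886  0.21250196] [-0.20663316  0.18840934  0.20426472]
```

View pics/t4.png

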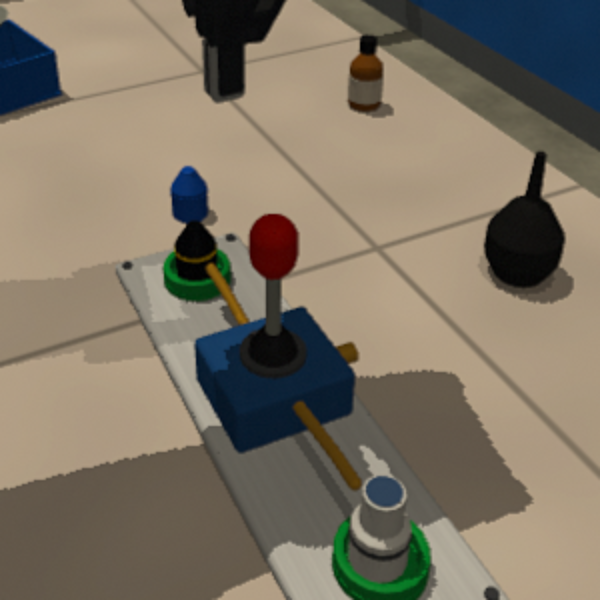

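The lever is upright again at crop (273,245), both parts stand in their cups, and the gripper is clear of everything. I'll hand the job in.

```bash
python3 -c "
from plant import ctrl
print(ctrl.sign_off())"
```

```text
the job is handed in; nothing more can be done
None
```

The job is handed in, with no verdict returned: the lever was held at about 0.4 rad towards the eyepiece for about 1.6 s, sprang back upright, and both parts still stand in their cups with the gripper clear.

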